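# Clamp the lipping onto a cutting board

### The arm

A 6-joint arm with a two-finger parallel gripper is mounted at the origin on the work surface. World frame = base frame: x ahead of the robot, y to its left, z up, the work surface at z = 0. Lengths are in m, angles in rad, forces in N, time in s.
With the tool pointing down it reaches from about 0.35 to 0.85 m from the base axis. Payload 8.1 kg.
Tool frame: the origin (TCP) lies midway between the tips of the shut fingers; the grasp point (between the pads) lies 19 mm behind it (robot.tcp_to_grasp is the distance from the TCP to the grasp point, in m); x points along the fingers, y is the direction in which the jaws open and shut, and the axes are right-handed (so a half turn about x gives the same grasp; the last joint's range is limited). The gripper opens to 93 mm and grips with 3 to 60 N. Pads are 15 mm wide; open, the fingers measure 128 mm over their backs; the gripper's body (75 mm by 188 mm) begins 65 mm behind the grasp point.
Start: joints at [-1.263, 0.13, 1.488, -0, 1.523, -0.085], TCP at [0.23, -0.554, 0.219] pointing down, gripper open.
Joint ranges: [-2.96, 2.96], [-0.89, 2.26], [0.02, 2.5], [-1.34, 4.48], [0, 2.73], [-2.66, 2.66]. Speed limits (rad/s): [2.39, 2.39, 2.79, 3.14, 3.14, 3.14].

### API

Orientations are given as a rotation vector (axis times angle).
In Python, from plant import robot gives the robot as it stands.
- The arm moves only by the tool play_rows, never from a script. Its argument "plan" is a list of rows, each an object with "slide": the shift along the world's x, y, z as a fraction of full scale, a list of three; "roll": the turn about the world's z as a fraction of full scale; "fingers": the gripper command: -1 is shut, 1 is fully open, values between are in proportion. A call has 1 to 20 rows; each row shifts and turns the commanded pose from where the row before left it; what a row does not reach is not made up. Full scale, the value 1, is 30 mm for a shift and 8 degrees for a turn. A row lasts 1/8 s, in which the tool goes at most 62.5 mm and 10.7 degrees, less where a joint would pass 70% of its speed; a pose out of reach is approached as far as the arm can. A call with a number of a shift or a turn outside -1 to 1 is refused whole. A call with a gripper value outside its range is refused whole. The fingers move at their own pace and stop on an object; "squeeze" is the grip in N (left out, the last holds). Time passes only in rows, so rows that do not move let the fingers close. It gives the time, the measured TCP pose, the force and the opening at its end, in the units of the state.
- robot.read_state(): the state, without advancing time (a new reading comes with each control period).
- robot.read_camera(name): name is "scene" or "top" or "wrist"; returns the picture (420x560x3 uint8, red, green, blue); there is no depth.
- robot.get_calibration(name): a dict with "fx", "fy", "cx", "cy" (pixels), "R" (3x3) and "t" (3): a world point X has camera coordinates R X + t; the wrist camera has in their place "T_tool_cam" (4x4, takes a point from camera to tool coordinates, whose origin is the TCP and whose axes are the tool frame's). Camera axes: x right, y down, z forward; pixel columns grow to the right and rows downward; lengths in m; the calibration is good to about 2 mm. A picture is of the moment at which its call begins: read the wrist's pose just before it. get_calibration takes no time and is no camera call.
- robot.close_job(): hands the job in, once; it reports no verdict.
Trained networks look in the newest picture that a camera, given by its name, has taken for a name from the list of things; names that differ only in an ending like _2 or _b are one class to them, and where a whole thing is asked for, a point or a joint stands for the part that bears it (a point fixed in the world has none). Each returns a list of dicts, best first, with "p" (0 to 1); they miss things now and then, are a little off and sometimes report something else, mostly with a low value. They report only what shows in the picture. A call takes as long as a camera call. They do not tell look-alikes from the thing itself.
- robot.boxes_of(camera, target): "extent" ([centre column, centre row, width, height] in pixels, round what is visible of it).
- robot.regions_of(camera, target): "region" (420x560 bool, what is visible of it) and "extent" ([centre column, centre row, width, height] in pixels, round what is visible of it).
- robot.mark_of(camera, target): "point" ([column, row] in pixels: a listed point, or the origin of a listed thing).
The state is a dict: "t": time; "q": joint angles; "dq": joint speeds; "joint_torque": joint torques, N m; "tool_pos": TCP position; "orientation": TCP orientation; "force": force on the tool from outside, world axes, zero at the start; "wrist_torque": the same for the moment, N m; "opening": finger opening in m.
Only numpy, scipy, OpenCV 4.12 (cv2) and the standard library are available. Lean on these libraries where they do the work, as an engineer would, in place of code of your own. Each camera call takes 0.05 s, during which the arm holds its last target.

### The job

A dark wooden edge strip is being joined to a cutting board in the bench clamp. Turn the red lock knob a quarter turn clockwise to free the push rod, then pump the two orange levers until the pad presses the strip against the board, with the edge of the dark cup on the rod lying in the green band of the plunger; never drive the cup deep into the red band. The program finishes while still gripping the levers; do not touch the strip or the board with the robot, and leave the other things on the island alone.

Things in the scene. Friction and masses are not known exactly. Their poses are not given: they have to be found in the camera images.
- lock (a joint): red lock knob on the dark guide arch: 0 = rod locked, 1.6 rad = stop, fully free; grows clockwise seen from above; stays where it is left; starts at 0 to 0.25. It lifts a pin out of the way of the brass collar on the rod; free from 1.2 on, before that the collar runs into the pin.
- lock_grip (a point): point on the upright axis of the lock knob at the height to grip it: a bar 14 mm thick, 42 mm long, 32 mm high (top 7 mm above this point) on a 44 mm disc. At joint value 0 the bar lies along the clamp's x axis (that of lever_mid) and turns with the knob. Nothing taller than the knob stands within 80 mm of the axis.
- lever_mid (a point): fixed point midway between the two upright orange levers, at the height to squeeze them (157 mm up, 5 mm below their tops). Its x axis is the level pushing direction of the rod, z up. The levers (24 mm wide, 8 mm thick) stand at +x and -x, leaning outward: 60 mm over their outer faces at rest, 20 mm fully squeezed. Geared, both swing equally about pivots 75 mm below.
- lever_front (a joint): swing of both levers, 0 = sprung open, 0.25 rad = fully squeezed. Squeezing drives the rod forward, about 9 to 11 mm for the full swing, the first third of it partly lost as slack; on release a spring opens the levers and the rod stays where it is. Squeezing takes about 3 to 10 N at each finger.
- lever_rear: the orange lever on the -x side of lever_mid; origin at its pivot
- rod (a joint): travel of the push rod, 0 at the start, up to 0.062 m; grows towards the work. 28 to 50 mm of travel are needed in all.
- pad_face (a point): centre of the front face of the black pad (50 mm wide, 26 mm high, face square to the clamp's x axis) on the rod's spring plunger
- plunger (a joint): how far the plunger is pressed into the dark cup on the rod: 0 = free, 0.024 m = bottomed. It is a spring of 0.4 N per mm. From the cup outward its stem shows 6 mm white, 10 mm green, 8 mm red: the cup's edge lies in the green from 0.006 to 0.016 m. More than 0.020 crushes the work.
- strip_mid (a point): centre of the loose dark edge strip, 22 x 140 x 20 mm (x, y, z), lying on the clamp's bed, its near face 8 to 34 mm ahead of the pad at the start, long side along the pad's face
- strip: the dark edge strip; origin at the centre of its underside
- board_mid (a point): centre of the loose cutting board, 120 x 140 x 20 mm (x, y, z), lying on the bed 3 to 8 mm beyond the strip and within 2 mm of the fence
- board: the cutting board; origin at the centre of its underside
- fence: aluminium fence fixed to the bed, 35 mm high; origin at the foot of the face that backs the board
- glue: yellow bottle, 52 mm across, 105 mm high, beside the clamp; origin at its foot. Leave it alone.
- driver: screwdriver lying on the island; leave it alone
- mug: blue mug 80 mm across, 90 mm high; origin at its foot. Leave it alone.
- bowl: white bowl 140 mm across, 60 mm high; origin at its foot. Leave it alone.
- jar: amber jar 70 mm across, 110 mm high; origin at its foot. Leave it alone.
- offcut: wooden offcut 90 x 45 x 30 mm lying on the island; leave it alone
There are look-alikes about, which are no part of the job. There is more than one size of the board; the job needs the middle-sized. What is shaped like the strip but turquoise is not meant.

How it is judged:
On the way, in this order (a step that is already met when the one before it is completed fails the run):
1. the lock knob is turned and the rod is free, before the rod has advanced (value of joint lock above 1.2 rad and value of joint rod below 0.004 m), for 0.2 s.
2. the pad touches the strip (contact force between plunger and strip above 0.3 N), for 0.1 s.
At the end, for the whole second after the job is handed in: Fingers still squeeze a lever (over 1.5 N); plunger pressed in 5.5 to 16.5 mm (cup edge in the green); strip presses on board (over 1 N) and the board is within 3.5 mm of the fence; strip square to the fence within 0.06 rad; knob still free (above 1.1 rad) (value of joint plunger between 0.0055 and 0.0165 m and contact force between strip and board above 1 N and x of board in the frame of fence above -0.0635 m and angle between the x axis of strip and the x axis of fence, either way round below 0.06 rad and value of joint lock above 1.1 rad and (contact force between the fingers and lever_front above 1.5 N or contact force between the fingers and lever_rear above 1.5 N)); the arm keeps its last pose, push and grip.
It fails at once if the work is over-clamped: plunger pressed in by more than 20 mm (value of joint plunger above 0.02 m).
It fails at once if the robot pushes the strip or the board itself (contact force between any of the arm, the fingers and strip above 1 N or contact force between any of the arm, the fingers and board above 1 N).
It fails at once if another thing on the island is moved by more than 25 mm (distance of any of glue, driver, mug, bowl, jar, offcut from where it was at the start of the episode above 0.025 m).
It also fails if it takes over 64 s, if anything falls off the work surface, if the arm or the gripper's body presses on something with over 40 N, if the wrist force passes 120 N, or if a joint passes its speed limit or range.

## Working session

There is one attempt and no reset: what is moved stays moved. The work goes in short steps, Python scripts to look and compute and a tool call to move; the robot and the scene stay as the last step left them, time stands still between calls to the robot, and variables do not carry over. Pictures are saved under pics/ and viewed, and the job is handed in when it is done.

Besides the shell and the picture viewer there is one more tool, called in YAML: its name, and indented under it one key for each argument. play_rows: Moves the arm, as the interface text tells. Its arguments: {"type":"object","properties":{"plan":{"type":"array","items":{"type":"object","properties":{"slide":{"type":"array","items":{"type":"number","minimum":-1,"maximum":1}},"roll":{"type":"number","minimum":-1,"maximum":1},"fingers":{"type":"number"}}}},"squeeze":{"type":"number"}},"required":["plan"]}

```bash
ls; mkdir -p pics
python3 - <<'E'
from plant import robot
import cv2,numpy as np
print(robot.read_state())
for c in ["scene","top","wrist"]:
    im=robot.read_camera(c); cv2.imwrite(f"pics/{c}0.png",im[:,:,::-1]); k=robot.get_calibration(c); print(c,k)
for c in ["scene","top"]:
    for n in ["lock_grip","lever_mid","pad_face","strip_mid","board_mid","fence","lever_rear"]:
        print(c,n,[(np.round(d["point"],1).tolist(),round(d["p"],2)) for d in robot.mark_of(c,n)][:4])
E
```

```text
pics
{'t': 0.0, 'q': array([-1.26339666e+00,  1.31135979e-01,  1.48925591e+00, -8.37094001e-06,
        1.52297773e+00, -8.54218749e-02]), 'dq': array([-0.00095677, -0.00010597,  0.00083605, -0.00029726, -0.00091854,
        0.00073446]), 'joint_torque': array([-1.51484499e-03, -5.59852660e+01, -4.91756630e+01,  7.68189062e-02,
        3.51249729e-02, -1.04710202e-04]), 'tool_pos': array([ 0.22951617, -0.55377012,  0.21761531]), 'orientation': array([ 2.00640525,  0.40107436, -2.00682493]), 'force': array([ 0.7325306 ,  0.01204809, -0.15014614]), 'wrist_torque': array([-0.0167505 ,  0.00846214,  0.01175521]), 'opening': 0.09305905288249158}
scene {'fx': 488.76486027003335, 'fy': 488.76486027003335, 'cx': 274.845840567487, 'cy': 211.77840806317946, 'R': array([[-0.1371338 ,  0.99054886, -0.00269814],
       [ 0.75965261,  0.10341913, -0.64205327],
       [-0.63570609, -0.09009686, -0.76665528]]), 't': array([ 0.02400239, -0.34727526,  1.86398016])}
top {'fx': 443.56866753515635, 'fy': 443.56866753515635, 'cx': 284.0880036770685, 'cy': 215.52425447558664, 'R': array([[ 0.05385525, -0.9
[... 797 characters left out ...]
d_face [([284.9, 229.7], 0.67)]
scene strip_mid [([391.0, 204.7], 0.86), ([295.1, 231.2], 0.63)]
scene board_mid [([328.6, 295.3], 0.85), ([315.7, 236.6], 0.74), ([317.1, 177.6], 0.62), ([186.0, 243.3], 0.39)]
scene fence [([335.8, 245.8], 0.88)]
scene lever_rear [([215.8, 200.0], 0.42)]
top lock_grip [([298.6, 228.9], 0.46)]
top lever_mid [([329.7, 233.5], 0.6)]
top pad_face [([271.3, 224.5], 0.63)]
top strip_mid [([264.2, 228.1], 0.62), ([184.5, 263.8], 0.53), ([244.9, 222.3], 0.53), ([270.2, 226.9], 0.44)]
top board_mid [([247.5, 223.6], 0.87), ([238.8, 173.7], 0.87), ([245.4, 285.5], 0.85)]
top fence [([231.9, 216.8], 0.86), ([247.6, 225.4], 0.61)]
top lever_rear [([331.0, 235.0], 0.59)]
```

View pics/scene0.png

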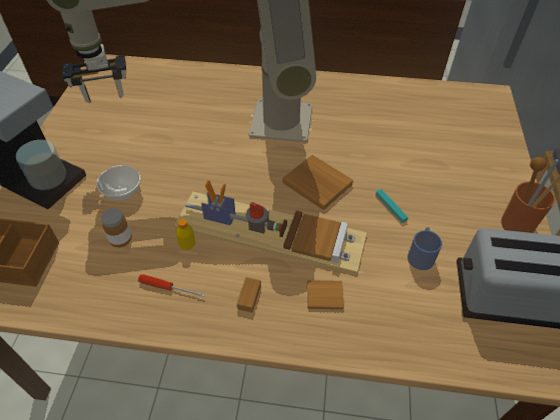

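View pics/top0.png

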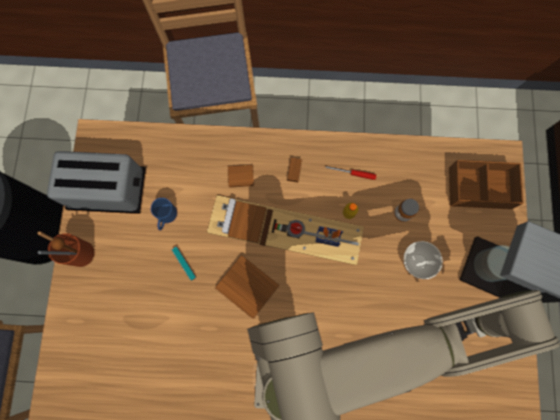

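```bash
cat > h.py <<'E'
import numpy as np,cv2
from plant import robot
from scipy.optimize import least_squares
from scipy.spatial.transform import Rotation as Rn
def proj(c,X,st=None):
    k=robot.get_calibration(c); X=np.atleast_2d(X)
    if c=="wrist":
        T=k["T_tool_cam"]; st=st or robot.read_state()
        Rw=Rn.from_rotvec(st["orientation"]).as_matrix()
        R=(Rw@T[:3,:3]).T; t=-R@(Rw@T[:3,3]+st["tool_pos"])
    else: R,t=k["R"],k["t"]
    P=X@R.T+t
    return np.c_[k["fx"]*P[:,0]/P[:,2]+k["cx"],k["fy"]*P[:,1]/P[:,2]+k["cy"]]
def tri(obs,x0=(.5,0,.1)):
    f=lambda x:np.concatenate([proj(o[0],x,*(o[2:]))[0]-o[1] for o in obs])
    r=least_squares(f,x0); return r.x,np.abs(r.fun).max()
E
python3 - <<'E'
from h import *
O=dict(lock=([253.2,207.1],[298.6,228.9]),lever=([215.4,187.1],[329.7,233.5]),pad=([284.9,229.7],[271.3,224.5]),strip=([295.1,231.2],[264.2,228.1]),board=([315.7,236.6],[247.5,223.6]),fence=([335.8,245.8],[231.9,216.8]))
for n,(a,b) in O.items(): print(n,tri([("scene",a),("top",b)]))
im=cv2.imread("pics/scene0.png")[130:290,160:380]; cv2.imwrite("pics/sc0z.png",cv2.resize(im,None,fx=3.6,fy=3.6,interpolation=cv2.INTER_CUBIC)[:600,:800])
im=cv2.imread("pics/top0.png")[150:300,180:380]; cv2.imwrite("pics/tp0z.png",cv2.resize(im,None,fx=4,fy=4,interpolation=cv2.INTER_CUBIC))
E
```

```text
lock (array([ 0.52064444, -0.01713521,  0.09416052]), np.float64(0.05659330628225234))
lever (array([ 0.501094  , -0.12922447,  0.14469193]), np.float64(1.1038440702417915))
pad (array([0.5443205 , 0.08344161, 0.03170909]), np.float64(0.552474289871725))
strip (array([0.53222464, 0.11245027, 0.01379962]), np.float64(0.0012484099668768067))
board (array([0.54589438, 0.17706694, 0.01575251]), np.float64(0.01602198252908238))
fence (array([0.56987056, 0.23957574, 0.01251612]), np.float64(0.10996682549992443))
```

View pics/sc0z.png

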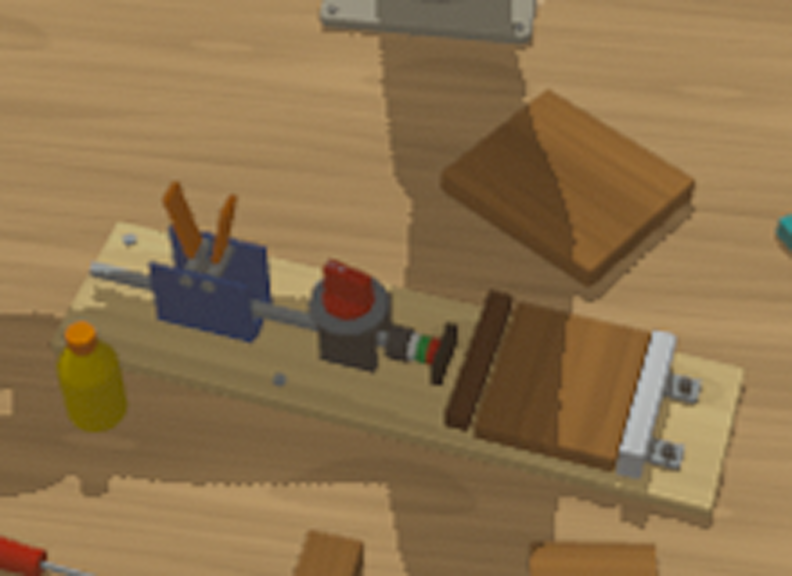

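View pics/tp0z.png

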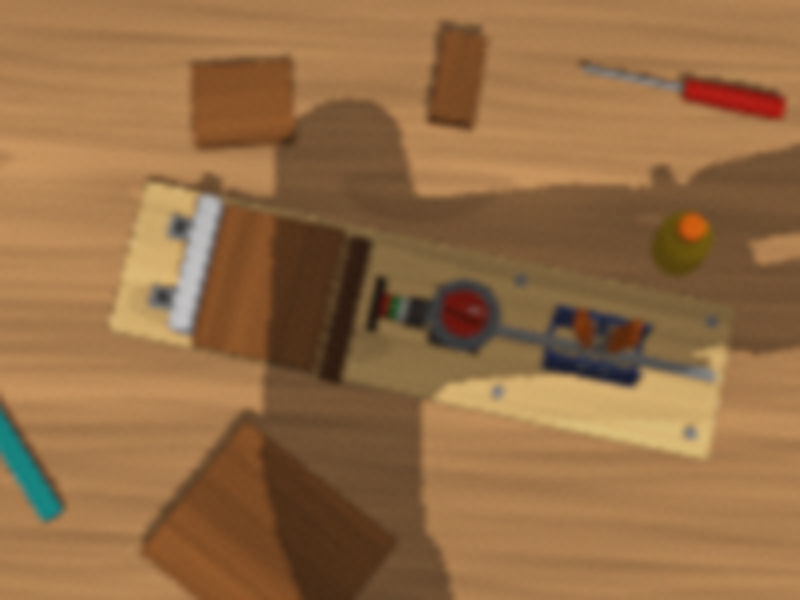

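Run:
```python
from h import *
s=robot.read_state(); R=Rn.from_rotvec(s["orientation"]).as_matrix(); print(R.round(3)); print(s["q"])
# bed edge/axis points via scene/top: fence & board marks; clamp axis angle estimates
O=dict(lock=([253.2,207.1],[298.6,228.9]),fence=([335.8,245.8],[231.9,216.8]),lever=([215.4,187.1],[329.7,233.5]),board=([315.7,236.6],[247.5,223.6]))
P={n:tri([("scene",a),("top",b)])[0] for n,(a,b) in O.items()}
for a,b in [("lever","lock"),("lever","fence"),("lock","fence"),("lock","board")]:
    d=P[b]-P[a]; print(a,b,np.degrees(np.arctan2(d[1],d[0])))
```

```text
[[ 0.     0.383 -0.924]
 [-0.    -0.924 -0.383]
 [-1.     0.    -0.   ]]
[-1.26339453e+00  1.30342685e-01  1.48817417e+00  2.07377006e-05
  1.52299347e+00 -8.53910778e-02]
lever lock 80.10608539892338
lever fence 79.43640756902678
lock fence 79.14490413227115
lock board 82.59202615678514
```

View pics/wrist0.png

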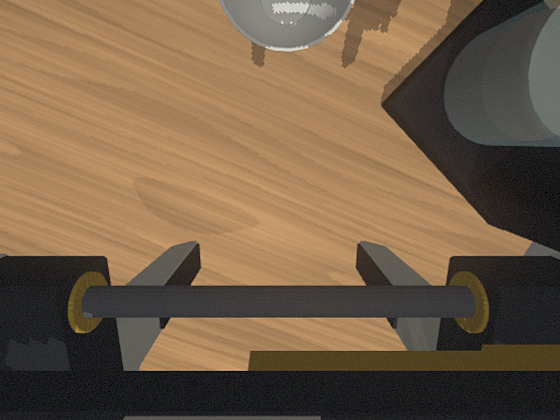

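play_rows:
  plan:
    - {"slide": [0.2, 0.4, 0.5], "roll": 0.34, "fingers": 1}
    - {"slide": [0.45, 0.72, 0.5], "roll": 0.34, "fingers": 1}
    - {"slide": [0.45, 0.72, 0.5], "roll": 0.34, "fingers": 1}
    - {"slide": [0.45, 0.72, 0.5], "roll": 0.34, "fingers": 1}
    - {"slide": [0.45, 0.72, 0.5], "roll": 0.34, "fingers": 1}
    - {"slide": [0.45, 0.72, 0.2], "roll": 0.34, "fingers": 1}
    - {"slide": [0.45, 0.72, 0], "roll": 0.34, "fingers": 1}
    - {"slide": [0.45, 0.72, 0], "roll": 0.34, "fingers": 1}
    - {"slide": [0.45, 0.72, 0], "roll": 0.34, "fingers": 1}
    - {"slide": [0.45, 0.72, 0], "roll": 0.34, "fingers": 1}
    - {"slide": [0.45, 0.72, 0], "roll": 0.34, "fingers": 1}
    - {"slide": [0.45, 0.72, 0], "roll": 0.34, "fingers": 1}
    - {"slide": [0.45, 0.72, 0], "roll": 0.34, "fingers": 1}
    - {"slide": [0.45, 0.72, 0], "roll": 0.34, "fingers": 1}
    - {"slide": [0.45, 0.72, 0], "roll": 0.34, "fingers": 1}
    - {"slide": [0.45, 0.72, 0], "roll": 0.34, "fingers": 1}
    - {"slide": [0.45, 0.72, 0], "roll": 0.34, "fingers": 1}
    - {"slide": [0.45, 0.72, 0], "roll": 0.34, "fingers": 1}
    - {"slide": [0.45, 0.72, 0], "roll": 0.34, "fingers": 1}
    - {"slide": [0.45, 0.8, 0], "roll": 0.34, "fingers": 1}

```text
t: 3.35
tool_pos: [0.4925, -0.1281, 0.301]
orientation: [1.373, 1.093, -1.372]
force: [0.1, -0.6, 0.1]
opening: 0.0932
```

play_rows:
  plan:
    - {"slide": [0, 0, 0], "roll": 0, "fingers": 1}
    - {"slide": [0, 0, 0], "roll": 0, "fingers": 1}

```text
t: 3.6
tool_pos: [0.492, -0.1295, 0.3004]
orientation: [1.375, 1.092, -1.375]
force: [0.1, -0.1, -0.8]
opening: 0.093
```

Run:
```python
from h import *
s=robot.read_state(); im=robot.read_camera("wrist"); cv2.imwrite("pics/w1.png",im[:,:,::-1])
np.save("s1.npy",np.r_[s["tool_pos"],s["orientation"]])
print(s["tool_pos"],s["force"],s["q"],s["t"])
for n in ["lock_grip","lever_mid","lever_rear","pad_face","strip_mid"]:
    print(n,[(np.round(d["point"],1).tolist(),round(d["p"],2)) for d in robot.mark_of("wrist",n)][:4])
```

```text
[ 0.49198194 -0.12949153  0.3003751 ] [ 0.09996718 -0.11571558 -0.78584716] [-3.57944451e-01 -1.38418553e-01  1.60884368e+00 -3.15491677e-04
  1.67035421e+00 -1.30186449e-01] 3.6
lock_grip [([280.4, 84.8], 0.83)]
lever_mid [([291.4, 202.8], 0.57), ([268.5, 8.1], 0.3)]
lever_rear [([291.2, 202.3], 0.65)]
pad_face [([280.2, 21.9], 0.76), ([290.1, 199.2], 0.47)]
strip_mid [([266.0, 3.8], 0.79)]
```

View pics/w1.png

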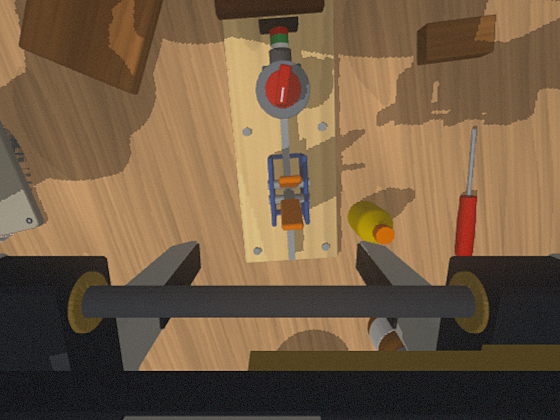

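```bash
cat >> h.py <<'E'
def back(uv,z,st):
    f=lambda x:proj("wrist",[x[0],x[1],z],st)[0]-uv
    return least_squares(f,[.5,0]).x
def load(f):
    a=np.load(f); return dict(tool_pos=a[:3],orientation=a[3:])
E
python3 - <<'E'
from h import *
s=load("s1.npy")
L,e=tri([("scene",[253.2,207.1]),("top",[298.6,228.9]),("wrist",[280.4,84.8],s)]);print("lock",L,e)
M,e=tri([("scene",[215.4,187.1]),("top",[329.7,233.5]),("wrist",[291.2,202.8],s)]);print("lever",M,e)
Pd,e=tri([("scene",[284.9,229.7]),("top",[271.3,224.5]),("wrist",[280.2,21.9],s)]);print("pad",Pd,e)
def ang(a,b,z): 
    d=back(b,z,s)-back(a,z,s); return np.degrees(np.arctan2(d[1],d[0]))
print("rod",ang([292,258],[284.5,120],.05),"rightedge",ang([339,258],[338.5,30],.02),"left",ang([248,260],[226,30],.02))
for z in(.085,.095,.105): print(z,back([280.4,84.8],z,s))
for z in(.145,.157,.165): print(z,back([291.2,202.8],z,s))
im=cv2.imread("pics/w1.png")[0:270,200:380]; cv2.imwrite("pics/w1z.png",cv2.resize(im,(400*1,600),interpolation=cv2.INTER_CUBIC))
im=cv2.imread("pics/w1.png")[40:130,230:340]; cv2.imwrite("pics/w1y.png",cv2.resize(im,None,fx=6,fy=6,interpolation=cv2.INTER_CUBIC))
E
```

```text
lock [ 0.52402357 -0.00893965  0.10313842] 2.4691289361752524
lever [ 0.50587977 -0.13267667  0.14950877] 2.2740011601692913
pad [0.54413802 0.08017783 0.02730645] 1.4419426175302306
rod 80.4760929560093 rightedge 79.88925685054464 left 80.61506131060179
0.085 [ 0.52485793 -0.0044802 ]
0.095 [ 0.52439586 -0.00607416]
0.105 [ 0.52393379 -0.00766813]
0.145 [ 0.50652134 -0.13471356]
0.157 [ 0.5065475  -0.13212457]
0.165 [ 0.50656493 -0.13039858]
```

View pics/w1y.png

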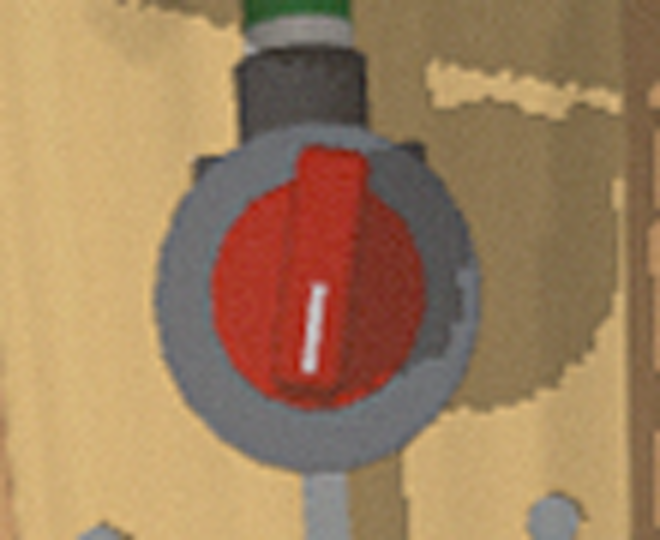

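play_rows:
  plan:
    - {"slide": [0.2, 0.7, 0], "roll": -0.15, "fingers": 1}
    - {"slide": [0.2, 0.8, 0], "roll": -0.15, "fingers": 1}
    - {"slide": [0.2, 0.8, -0.6], "roll": -0.15, "fingers": 1}
    - {"slide": [0.2, 0.8, -0.8], "roll": -0.15, "fingers": 1}
    - {"slide": [0.2, 0.6, -0.8], "roll": -0.15, "fingers": 1}
    - {"slide": [0.2, 0.3, -0.8], "roll": 0, "fingers": 1}
    - {"slide": [0, 0, 0], "roll": 0, "fingers": 1}
    - {"slide": [0, 0, 0], "roll": 0, "fingers": 1}

```text
t: 4.9
tool_pos: [0.5284, -0.01, 0.2106]
orientation: [1.451, 1.032, -1.45]
force: [-0.5, 1.1, 0.2]
opening: 0.0928
```

Run:
```python
from h import *
s=robot.read_state(); im=robot.read_camera("wrist"); cv2.imwrite("pics/w2.png",im[:,:,::-1])
np.save("s2.npy",np.r_[s["tool_pos"],s["orientation"]])
print(s["tool_pos"],s["force"],s["q"],s["t"],np.degrees(s["q"][0]-s["q"][5]))
for n in ["lock_grip","pad_face","strip_mid"]:
    print(n,[(np.round(d["point"],1).tolist(),round(d["p"],2)) for d in robot.mark_of("wrist",n)][:4])
print(proj("wrist",[[.528,-.0083,.103]],s))
```

```text
[ 0.52838019 -0.01003623  0.21060236] [-0.47946647  1.13396895  0.20954231] [-1.15889643e-01 -6.04809001e-02  1.69819331e+00 -1.91442715e-04
  1.50318121e+00  2.17688502e-01] 4.9 -19.11261984549832
lock_grip [([274.2, 210.0], 0.88)]
pad_face [([261.2, 117.3], 0.92)]
strip_mid [([248.1, 98.1], 0.78)]
[[276.16119333 209.91067926]]
```

View pics/w2.png

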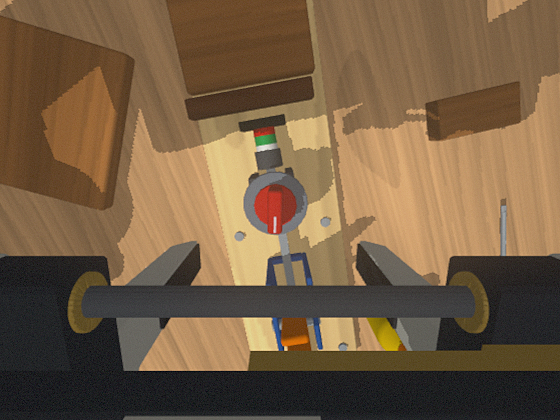

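Run:
```python
from h import *
s1=load("s1.npy");s2=load("s2.npy")
print(tri([("wrist",[283.3,85],s1),("wrist",[274.6,210],s2),("scene",[253.2,207.1])]))
print(tri([("wrist",[283.3,85],s1),("wrist",[274.6,210],s2)]))
im=cv2.imread("pics/w2.png")[100:250,200:360]; cv2.imwrite("pics/w2y.png",cv2.resize(im,None,fx=4,fy=4,interpolation=cv2.INTER_CUBIC))
```

```text
(array([ 0.52694186, -0.00848537,  0.10272785]), np.float64(2.4653740512748072))
(array([ 0.52687296, -0.00806235,  0.10277757]), np.float64(0.42288433575663475))
```

View pics/w2y.png

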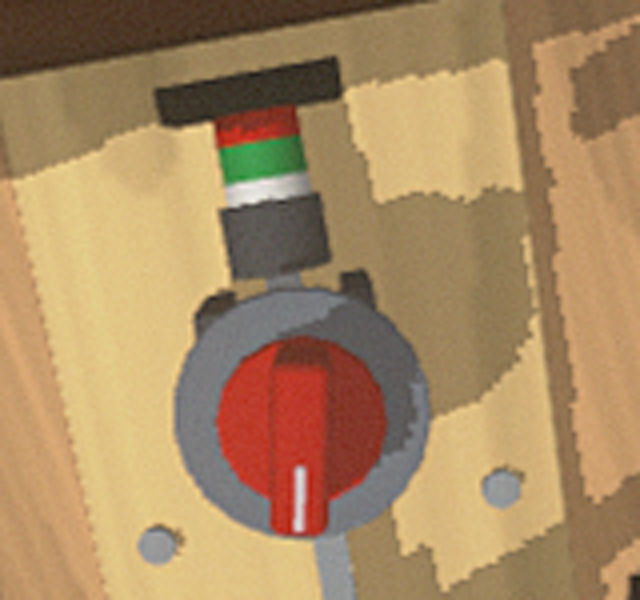

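play_rows:
  plan:
    - {"slide": [0, 0.05, -0.7], "roll": 0, "fingers": 1}
    - {"slide": [0, 0, -0.8], "roll": 0, "fingers": 1}
    - {"slide": [0, 0, -0.8], "roll": 0, "fingers": 1}
    - {"slide": [0, 0, -0.8], "roll": 0, "fingers": 0.3}
    - {"slide": [0, 0, -0.6], "roll": 0, "fingers": 0.3}
    - {"slide": [0, 0, -0.45], "roll": 0, "fingers": 0}
    - {"slide": [0, 0, 0], "roll": 0, "fingers": 0}

```text
t: 5.98
tool_pos: [0.5276, -0.008, 0.0843]
orientation: [1.45, 1.034, -1.452]
force: [-0.2, 0.7, 0.2]
opening: 0.0575
```

play_rows:
  squeeze: 25
  plan:
    - {"slide": [0, 0, 0], "roll": 0, "fingers": -1}
    - {"slide": [0, 0, 0], "roll": 0, "fingers": -1}
    - {"slide": [0, 0, 0], "roll": 0, "fingers": -1}
    - {"slide": [0, 0, 0], "roll": 0, "fingers": -1}
    - {"slide": [0, 0, 0], "roll": 0, "fingers": -1}

```text
t: 6.6
tool_pos: [0.5264, -0.0074, 0.0851]
orientation: [1.449, 1.036, -1.453]
force: [-10.0, 1.8, 9.7]
opening: 0.0135
```

play_rows:
  plan:
    - {"slide": [-0.05, 0.01, 0], "roll": -0.5, "fingers": -1}
    - {"slide": [0, 0, 0], "roll": -0.8, "fingers": -1}
    - {"slide": [0, 0, 0], "roll": -0.8, "fingers": -1}
    - {"slide": [0, 0, 0], "roll": -0.8, "fingers": -1}

```text
t: 7.1
tool_pos: [0.5262, -0.0074, 0.0852]
orientation: [1.731, 0.763, -1.732]
force: [-1.8, 1.7, 1.4]
opening: 0.0137
```

play_rows:
  plan:
    - {"slide": [0, 0, 0], "roll": -0.9, "fingers": -1}
    - {"slide": [0, 0, 0], "roll": -0.9, "fingers": -1}
    - {"slide": [0, 0, 0], "roll": -0.9, "fingers": -1}
    - {"slide": [0, 0, 0], "roll": -0.9, "fingers": -1}
    - {"slide": [0, 0, 0], "roll": -0.9, "fingers": -1}
    - {"slide": [0, 0, 0], "roll": -0.9, "fingers": -1}
    - {"slide": [0, 0, 0], "roll": -0.9, "fingers": -1}
    - {"slide": [0, 0, 0], "roll": -0.7, "fingers": -1}
    - {"slide": [0, 0, 0], "roll": 0, "fingers": -1}
    - {"slide": [0, 0, 0], "roll": 0, "fingers": -1}

```text
t: 8.35
tool_pos: [0.5262, -0.0072, 0.0852]
orientation: [-2.146, 0.152, 2.149]
force: [-4.3, 3.4, 5.0]
opening: 0.0137
```

Run:
```python
from h import *
s=robot.read_state(); im=robot.read_camera("wrist"); cv2.imwrite("pics/w3.png",im[:,:,::-1])
print(s["tool_pos"],s["force"],s["wrist_torque"],s["t"],np.degrees(s["q"][0]-s["q"][5]))
```

```text
[ 0.52621535 -0.00722496  0.08522043] [-4.32440687  3.42542482  5.01658601] [ 0.60815461  0.82444905 -0.01718861] 8.35 -98.1226202573764
```

View pics/w3.png

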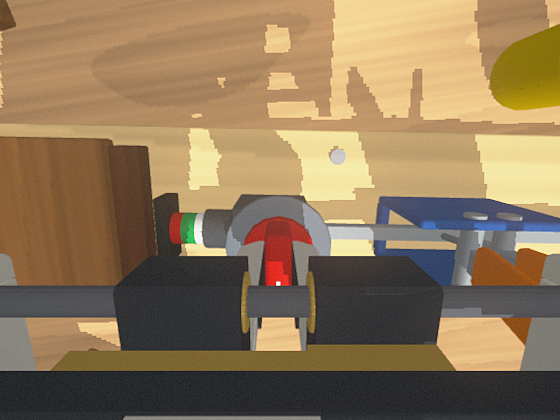

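play_rows:
  plan:
    - {"slide": [0, 0, 0], "roll": 0, "fingers": 0}
    - {"slide": [0, 0, 0], "roll": 0, "fingers": 0}
    - {"slide": [0, 0, 0.4], "roll": 0, "fingers": 0}
    - {"slide": [0, 0, 0.9], "roll": 0, "fingers": 0}
    - {"slide": [0, 0, 0.9], "roll": 0, "fingers": 1}
    - {"slide": [0, 0, 0.9], "roll": 0, "fingers": 1}
    - {"slide": [0, 0, 0.9], "roll": 0, "fingers": 1}
    - {"slide": [-0.1, -0.5, 0.9], "roll": 0, "fingers": 1}
    - {"slide": [-0.15, -0.9, 0], "roll": -0.12, "fingers": 1}
    - {"slide": [-0.15, -0.9, 0], "roll": -0.12, "fingers": 1}
    - {"slide": [-0.15, -0.9, 0], "roll": 0, "fingers": 1}
    - {"slide": [-0.12, -0.9, 0], "roll": 0, "fingers": 1}
    - {"slide": [0, -0.05, 0], "roll": 0, "fingers": 1}
    - {"slide": [0, 0, 0], "roll": 0, "fingers": 1}

```text
t: 10.15
tool_pos: [0.5068, -0.132, 0.2327]
orientation: [-2.129, 0.19, 2.127]
force: [-0.9, -0.2, 0.4]
opening: 0.093
```

Run:
```python
from h import *
s=robot.read_state(); im=robot.read_camera("wrist"); cv2.imwrite("pics/w4.png",im[:,:,::-1])
np.save("s4.npy",np.r_[s["tool_pos"],s["orientation"]])
print(s["tool_pos"],s["force"],s["wrist_torque"],s["t"],np.degrees(s["q"][0]-s["q"][5]))
for n in ["lock_grip","lever_mid","lever_rear"]:
    print(n,[(np.round(d["point"],1).tolist(),round(d["p"],2)) for d in robot.mark_of("wrist",n)][:4])
im=robot.read_camera("scene");cv2.imwrite("pics/sc4.png",cv2.resize(im[130:290,160:380,::-1],None,fx=3.6,fy=3.6,interpolation=cv2.INTER_CUBIC)[:600,:800])
```

```text
[ 0.50677324 -0.13199655  0.23269431] [-0.897265   -0.18580169  0.39571753] [0.01943718 0.00937125 0.04744655] 10.15 -100.23193940111524
lock_grip [([152.2, 210.1], 0.91)]
lever_mid [([279.5, 224.9], 0.79)]
lever_rear [([284.2, 206.2], 0.66)]
```

View pics/w4.png

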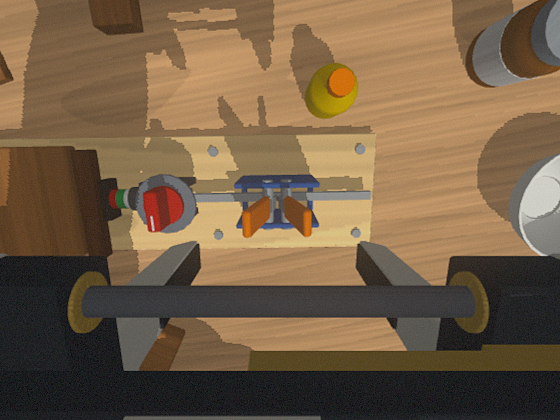

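View pics/sc4.png

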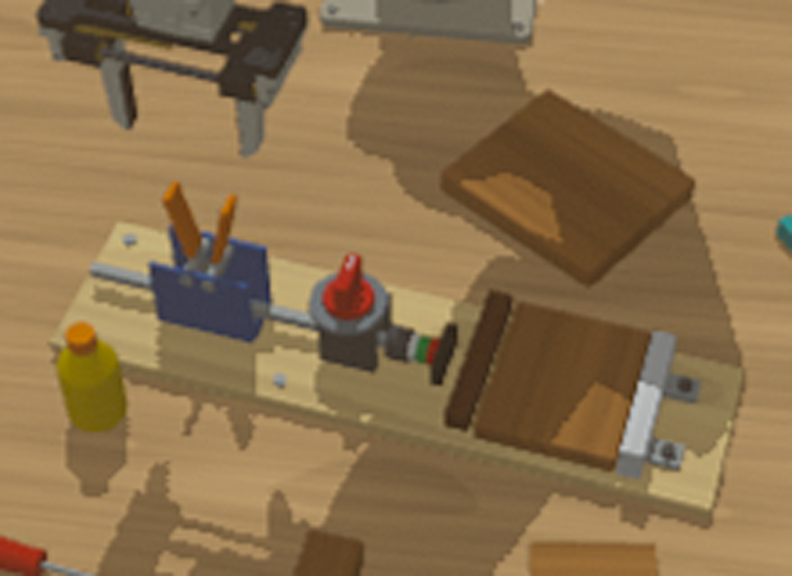

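Run:
```python
from h import *
s=load("s4.npy");s1=load("s1.npy")
print("axis pt",proj("wrist",[[.5068,-.132,.157],[.5068,-.132,.145]],s))
print(tri([("wrist",[279.5,224.9],s),("wrist",[291.2,202.8],s1)]))
print(tri([("wrist",[279.5,224.9],s),("wrist",[291.2,202.8],s1),("scene",[215.4,187.1])]))
for z in (.145,.157): print(back([279.5,224.9],z,s))
im=cv2.imread("pics/w4.png")[160:260,120:330]; cv2.imwrite("pics/w4y.png",cv2.resize(im,None,fx=3.8,fy=3.8,interpolation=cv2.INTER_CUBIC))
```

```text
axis pt [[276.74333532 222.06083565]
 [276.78250133 218.43571255]]
(array([ 0.50542724, -0.13262785,  0.15753674]), np.float64(2.294847055809498))
(array([ 0.50495621, -0.13267505,  0.15400151]), np.float64(1.9624718177705063))
[ 0.500534   -0.13330996]
[ 0.50393455 -0.13384708]
```

View pics/w4y.png

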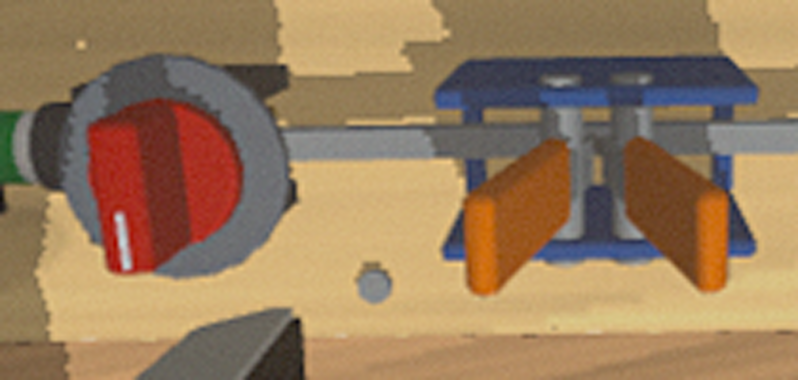

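play_rows:
  plan:
    - {"slide": [0, 0, -0.6], "roll": 0, "fingers": 1}
    - {"slide": [0, 0, -0.9], "roll": 0, "fingers": 1}
    - {"slide": [0, 0, -0.9], "roll": 0, "fingers": 1}
    - {"slide": [0, 0, -0.7], "roll": 0, "fingers": 1}
    - {"slide": [0, 0, 0], "roll": 0, "fingers": 1}

```text
t: 11.02
tool_pos: [0.5045, -0.1312, 0.1359]
orientation: [-2.122, 0.188, 2.133]
force: [-0.6, -0.6, 0.5]
opening: 0.0929
```

Run:
```python
from h import *
s4=load("s4.npy")
a=back([143.2,194.2],.11,s4);b=back([148.4,231],.11,s4);d=b-a;A=np.degrees(np.arctan2(d[1],d[0]))
print("mark dir",A, "cw turn from rear(-100):",(-100-A)%360)
s=robot.read_state();im=robot.read_camera("wrist"); cv2.imwrite("pics/w5.png",im[:,:,::-1])
np.save("s5.npy",np.r_[s["tool_pos"],s["orientation"]]);print(s["tool_pos"],s["force"])
```

```text
mark dir 171.4688811502698 cw turn from rear(-100): 88.5311188497302
[ 0.50450722 -0.13124098  0.13586731] [-0.62632229 -0.56517948  0.48851177]
```

View pics/w5.png

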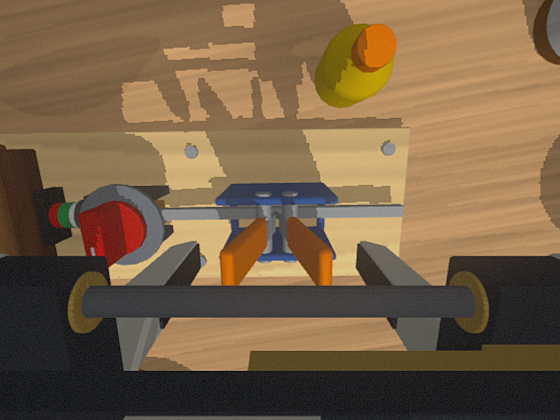

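play_rows:
  squeeze: 15
  plan:
    - {"slide": [0, 0, 0], "roll": 0, "fingers": -1}
    - {"slide": [0, 0, 0], "roll": 0, "fingers": -1}
    - {"slide": [0, 0, 0], "roll": 0, "fingers": -1}
    - {"slide": [0, 0, 0], "roll": 0, "fingers": -1}
    - {"slide": [0, 0, 0], "roll": 0, "fingers": -1}
    - {"slide": [0, 0, 0], "roll": 0, "fingers": -1}
    - {"slide": [0, 0, 0], "roll": 0, "fingers": -1}

```text
t: 11.95
tool_pos: [0.5079, -0.1309, 0.1408]
orientation: [-2.131, 0.187, 2.125]
force: [0.2, 7.9, 8.6]
opening: 0.0278
```

```bash
cat > look.py <<'E'
import sys
from h import *
n=sys.argv[1]
s=robot.read_state();im=robot.read_camera("wrist"); cv2.imwrite(f"pics/{n}.png",im[:,:,::-1])
print(s["t"],s["tool_pos"],s["force"],s["opening"])
sc=robot.read_camera("scene")
a=cv2.resize(im[130:270,0:330,::-1],(800,340),interpolation=cv2.INTER_CUBIC)
b=cv2.resize(sc[190:270,240:360,::-1],(390,260),interpolation=cv2.INTER_CUBIC)
c=cv2.resize(sc[165:235,180:300,::-1],(410,260),interpolation=cv2.INTER_CUBIC)
cv2.imwrite(f"pics/{n}z.png",np.vstack([a,np.hstack([b,c])]))
E
python3 look.py w6
```

```text
11.95 [ 0.5078966  -0.13092494  0.14084503] [0.2027155  7.93177026 8.59318271] 0.02775823565825984
```

View pics/w6z.png

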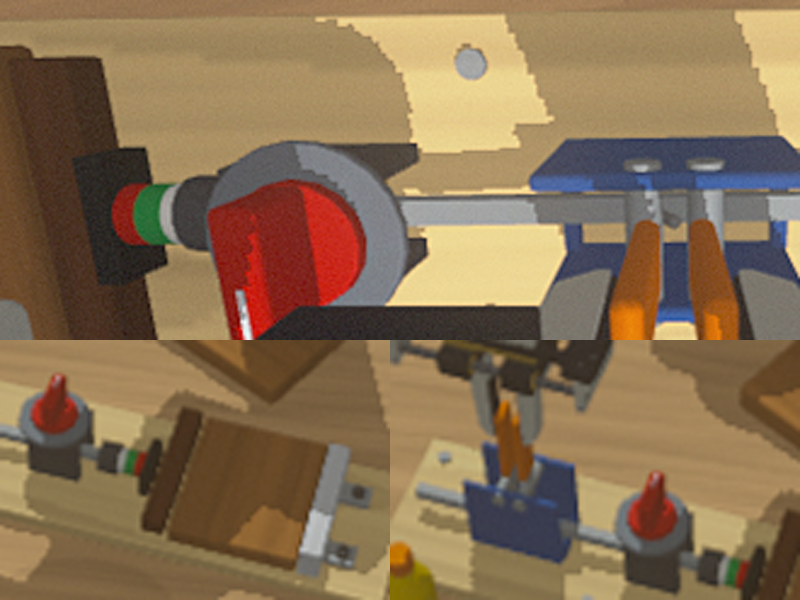

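play_rows:
  plan:
    - {"slide": [0.02, 0.08, 0], "roll": 0, "fingers": -1}
    - {"slide": [0, 0, 0], "roll": 0, "fingers": -1}
    - {"slide": [0, 0, 0], "roll": 0, "fingers": -1}

```text
t: 12.42
tool_pos: [0.508, -0.1308, 0.1409]
orientation: [-2.131, 0.192, 2.126]
force: [-2.3, -2.9, 8.5]
opening: 0.0197
```

```bash
python3 look.py w7
```

```text
12.425 [ 0.50795563 -0.13080226  0.1409186 ] [-2.32429454 -2.85132599  8.47648237] 0.01971714776821811
```

View pics/w7z.png

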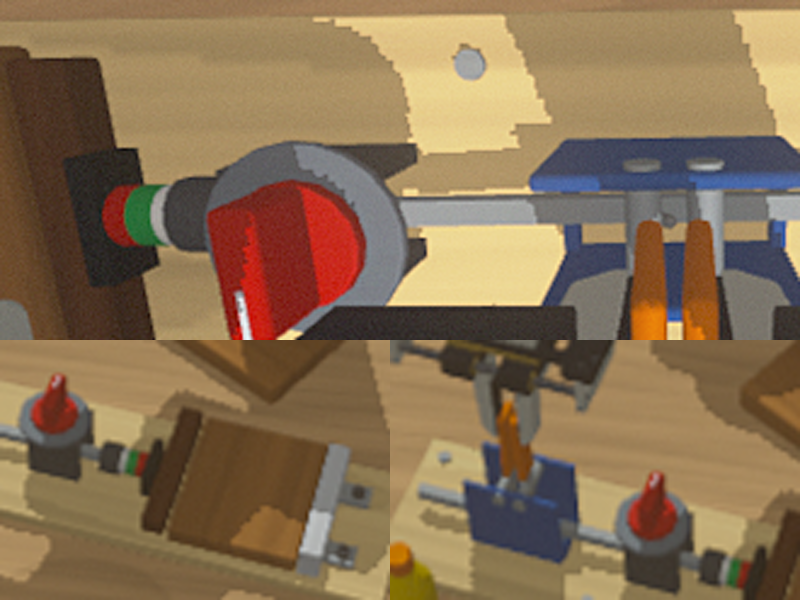

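play_rows:
  plan:
    - {"slide": [0, -0.02, 0], "roll": 0, "fingers": 0.5}
    - {"slide": [0, 0, 0], "roll": 0, "fingers": 0.5}
    - {"slide": [0, 0, 0], "roll": 0, "fingers": 0.5}
    - {"slide": [0, 0, 0], "roll": 0, "fingers": 0.5}
    - {"slide": [0, 0, 0], "roll": 0, "fingers": 0.5}

```text
t: 13.15
tool_pos: [0.5066, -0.1301, 0.1385]
orientation: [-2.126, 0.19, 2.13]
force: [-0.2, -0.2, -0.7]
opening: 0.0654
```

```bash
python3 look.py w8
```

```text
13.15 [ 0.50656105 -0.1300887   0.13850273] [-0.22806646 -0.22228406 -0.68122108] 0.06539838185424296
```

View pics/w8z.png

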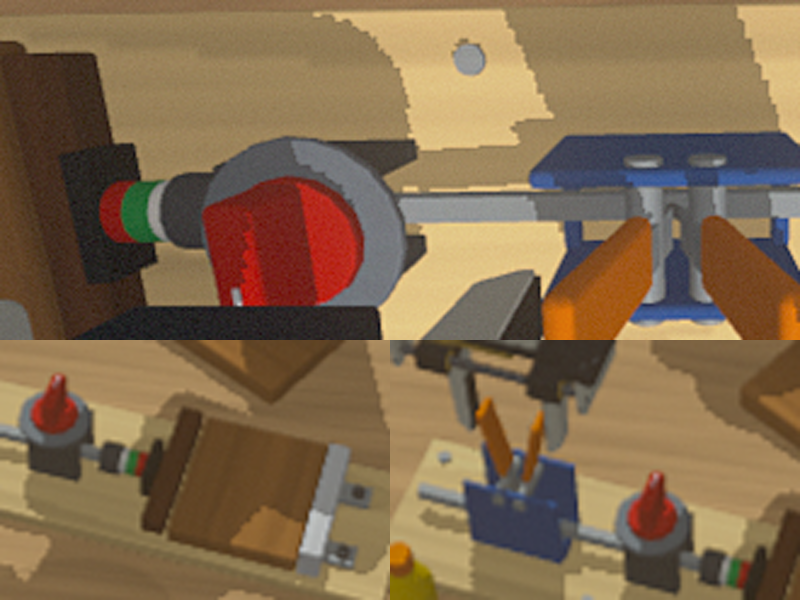

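play_rows:
  plan:
    - {"slide": [0, 0.02, 0], "roll": 0, "fingers": -1}
    - {"slide": [0, 0, 0], "roll": 0, "fingers": -1}
    - {"slide": [0, 0, 0], "roll": 0, "fingers": -1}
    - {"slide": [0, 0, 0], "roll": 0, "fingers": -1}
    - {"slide": [0, 0, 0], "roll": 0, "fingers": -1}
    - {"slide": [0, 0, 0], "roll": 0, "fingers": -1}
    - {"slide": [0, 0, 0], "roll": 0, "fingers": -1}
    - {"slide": [0, 0, 0], "roll": 0, "fingers": -1}
    - {"slide": [0, 0, 0], "roll": 0, "fingers": -1}
    - {"slide": [0, 0, 0], "roll": 0, "fingers": -1}

```text
t: 14.5
tool_pos: [0.5078, -0.1308, 0.1409]
orientation: [-2.131, 0.192, 2.127]
force: [-3.6, -2.1, 9.3]
opening: 0.0196
```

```bash
python3 look.py w9
```

```text
14.5 [ 0.50775314 -0.13075233  0.14087205] [-3.61816656 -2.0663968   9.31012811] 0.019632461501816235
```

View pics/w9z.png

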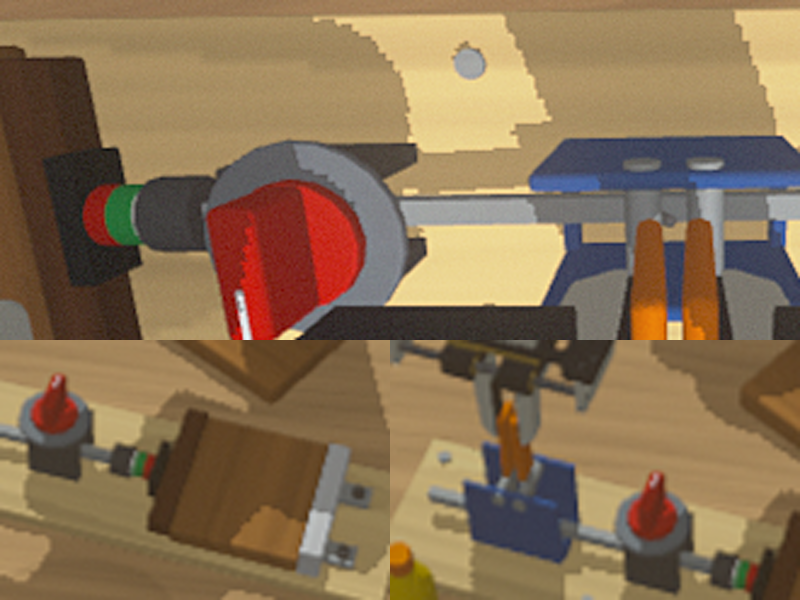

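play_rows:
  plan:
    - {"slide": [0, -0.02, 0], "roll": 0, "fingers": 0.5}
    - {"slide": [0, 0, 0], "roll": 0, "fingers": 0.5}
    - {"slide": [0, 0, 0], "roll": 0, "fingers": 0.5}
    - {"slide": [0, 0, 0], "roll": 0, "fingers": 0.5}
    - {"slide": [0, 0, 0], "roll": 0, "fingers": 0.5}
    - {"slide": [0, 0.02, 0], "roll": 0, "fingers": 0}
    - {"slide": [0, 0, 0], "roll": 0, "fingers": 0}
    - {"slide": [0, 0, 0], "roll": 0, "fingers": -0.14}
    - {"slide": [0, 0, 0], "roll": 0, "fingers": -0.14}
    - {"slide": [0, 0, 0], "roll": 0, "fingers": -0.14}
    - {"slide": [0, 0, 0], "roll": 0, "fingers": -0.14}

```text
t: 15.98
tool_pos: [0.507, -0.1306, 0.1404]
orientation: [-2.129, 0.192, 2.129]
force: [-5.5, -3.3, 9.0]
opening: 0.0403
```

```bash
python3 look.py w10
```

```text
15.975 [ 0.50704911 -0.13063814  0.14040673] [-5.48739199 -3.31955515  8.97617166] 0.0403048297550888
```

View pics/w10z.png

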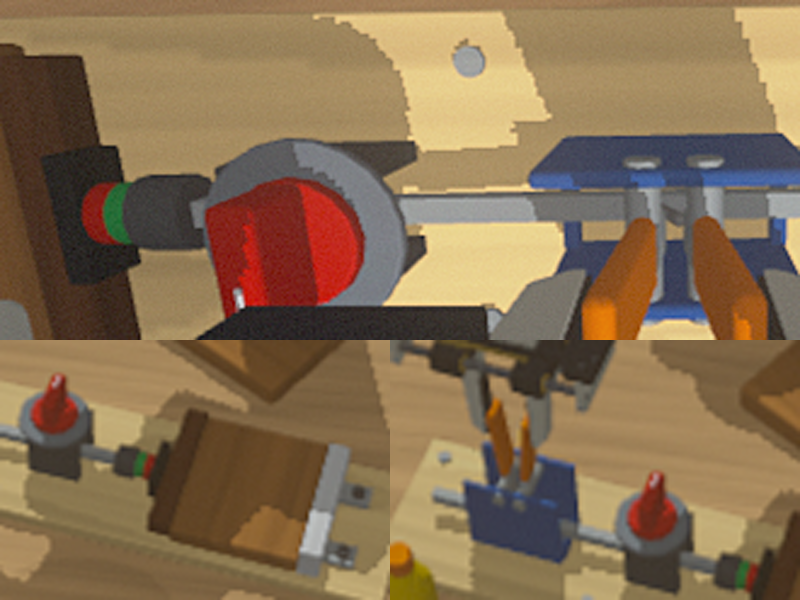

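Run:
```python
from h import *
sc=robot.read_camera("scene");tp=robot.read_camera("top")
a=cv2.resize(sc[195:275,270:380,::-1],(770,560)[0:2] and (400,300),interpolation=cv2.INTER_CUBIC)
b=cv2.resize(tp[185:255,205:305,::-1],(400,300),interpolation=cv2.INTER_CUBIC)
w=cv2.imread("pics/w10.png")
c=cv2.resize(w[160:270,0:110],(600,300) and (400,300),interpolation=cv2.INTER_CUBIC)
o=cv2.imread("pics/scene0.png")[195:275,270:380]; d=cv2.resize(o,(400,300),interpolation=cv2.INTER_CUBIC)
cv2.imwrite("pics/z10.png",np.vstack([np.hstack([a,b]),np.hstack([d,c])]))
```

```text
(no output)
```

View pics/z10.png

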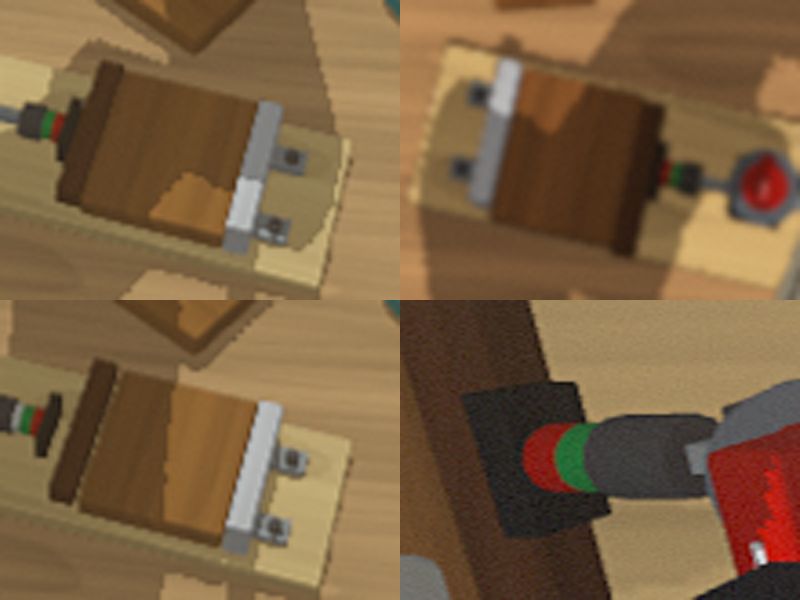

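play_rows:
  plan:
    - {"slide": [0, 0, 0], "roll": 0, "fingers": -0.22}
    - {"slide": [0, 0, 0], "roll": 0, "fingers": -0.22}
    - {"slide": [0, 0, 0], "roll": 0, "fingers": -0.22}
    - {"slide": [0, 0, 0], "roll": 0, "fingers": -0.22}
    - {"slide": [0, 0, 0], "roll": 0, "fingers": -0.22}

```text
t: 16.8
tool_pos: [0.5072, -0.1307, 0.1405]
orientation: [-2.129, 0.192, 2.128]
force: [-5.9, -3.1, 9.8]
opening: 0.0366
```

```bash
python3 look.py w11
python3 - <<'E'
import cv2,numpy as np
f=lambda n:cv2.resize(cv2.imread(f"pics/{n}.png")[190:245,20:110],(800,490),interpolation=cv2.INTER_CUBIC)[100:390]
cv2.imwrite("pics/z11.png",np.vstack([f("w9"),f("w11")]))
E
```

```text
16.8 [ 0.50722372 -0.13069418  0.14053818] [-5.87323255 -3.09625099  9.75796877] 0.03655789731836121
```

View pics/z11.png

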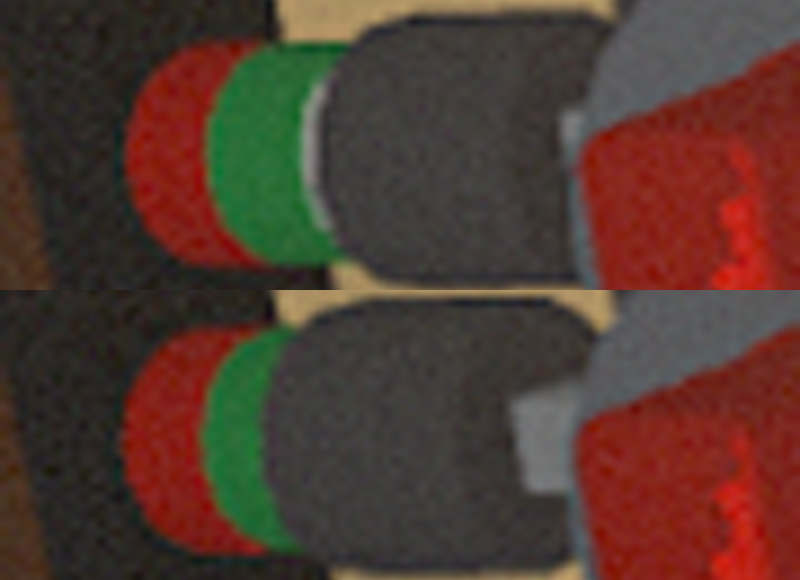

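View pics/w11z.png

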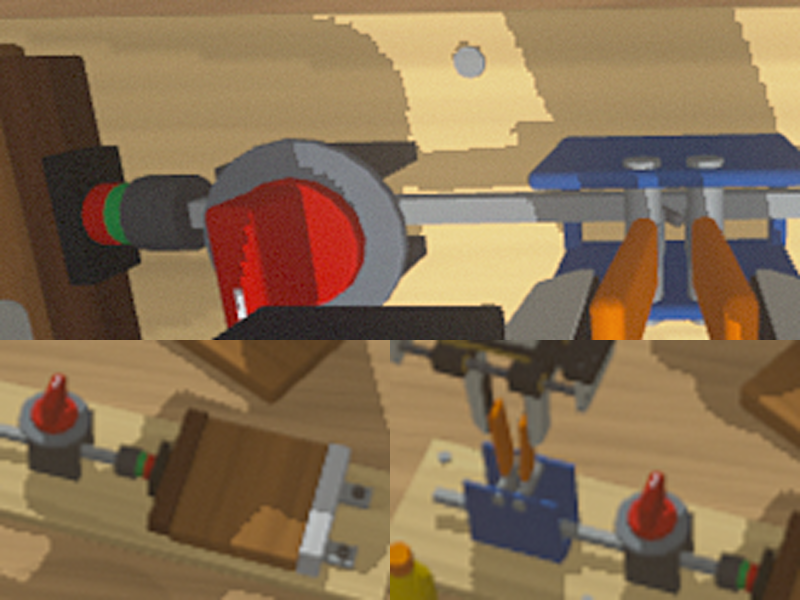

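```bash
python3 -c "
from plant import robot
print(robot.close_job()); s=robot.read_state(); print(s['t'],s['opening'],s['force'])"
```

```text
the job is handed in; nothing more can be done
None
the job is handed in; nothing more can be done
```

I turned the lock knob about 79° clockwise and pumped the levers two full strokes and one partial one. I handed the job in at about 16.8 s with the fingers still holding the levers at 36.6 mm opening. No verdict was reported.

Last checks, all from the camera pictures:
- **Knob:** it measured about 88° (1.54 rad) before pumping started, past the 1.2 rad needed. It looked unchanged in the final picture.
- **Plunger:** the cup's edge is near the middle of the green band, about 9 to 10 mm pressed in. The red band is fully visible.
- **Strip and board:** the strip is square and closed up against the board, and the board is at the fence. The pad did not move while the plunger went in further, so the parts are pressed together.
- **Other things:** the glue, driver and other objects were not touched.

I could not measure two of the judged forces. From the plunger spring I estimate about 4 N between strip and board. The levers alone should push back at least about 3 N on the fingers. My estimates of lever_mid from the different pictures disagreed by 1 to 2 mm, and I centred the fingers on the levers by the wrist force.

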